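Put the sharpening stones away, shut the case and nest the rinse cups

ROBOT

A 7-joint arm with a two-finger parallel gripper is mounted at the origin on the work surface. World frame = base frame: x ahead of the robot, y to its left, z up, the work surface at z = 0. Lengths are in m, angles in degrees, forces in N, time in s.
With the tool pointing down it reaches from about 0.425 to 0.875 m from the base axis. Payload 4.7 kg.
Tool frame: the origin (TCP) lies on the centre line of the jaws, within the pads' length; the fingertips stand 17 mm ahead of it and the grasp point (between the pads) lies 2 mm behind it; z points along the fingers, y is the line along which they close (so a half turn about z gives the same grasp; the last joint's range is limited). The gripper opens to 87 mm and grips with 3 to 60 N. Pads are 19 mm wide; open, the fingers measure 117 mm over their backs; the gripper's body (75 mm by 190 mm) begins 51 mm behind the grasp point.
Start: joints at [65.094, 18.392, -4.016, 83.108, 1.295, 78.541, -3.26], TCP at [0.282, -0.586, 0.24] pointing down, gripper open.
Joint ranges: [-163.93, 163.93], [-17.29, 119.83], [-79.2, 71.16], [3.27, 140.29], [-89.18, 269.18], [5.43, 117.66], [-154.24, 154.24]. Speed limits (degrees/s): [147.25, 147.25, 180, 180, 180, 180, 180].

INTERFACE

Orientations are given as [roll, pitch, yaw] about the fixed x, y, z axes, in that order (R = Rz(yaw) Ry(pitch) Rx(roll)).
In Python, from cell import env, read_camera gives the robot as it stands.
- The arm moves only by the shell command python3 -m jog 'ROWS' [FORCE]. ROWS is JSON, a list of rows, each a list of 5 numbers: the opening, from 0 (shut) to 1 (fully open), then the shift along the tool's x, y, z each as a share of 0.02 m, from -1 to 1, then the turn about the tool's z as a share of 45 degrees, from -1 to 1. In form: [[gripper, x, y, z, yaw], ...]. A call has 1 to 12 rows; each row shifts and turns the commanded pose from where the row before left it, along the tool's axes as they then stand; what a row does not reach is not made up. A row lasts 1/12 s, in which the tool goes at most 41.7 mm and 7.16 degrees, less where a joint would pass 70% of its speed; a pose out of reach is approached as far as the arm can. A call with a number of a shift or a turn outside -1 to 1 is refused whole. A call with a gripper value outside its range is refused whole. The fingers move at their own pace and stop on an object; FORCE is the grip in N (left out, the last holds). Time passes only in rows, so rows that do not move let the fingers close. It gives the time, the measured TCP pose, the force, the opening and the grip force at its end, in the units of the state.
- env.get_obs(): the state, without advancing time (a new reading comes with each control period).
- read_camera(name): name is "scene" or "top" or "wrist"; returns a dict with "color" (420x560x3 uint8, red, green, blue), "range_z" (420x560 float32, m along the optical axis (not along the pixel's ray), 0 where there is no reading), "mtx" (3x3 intrinsics, pixels), "world_from_camera" (4x4, takes a point from camera to world coordinates); the wrist camera has in their place "T_tool_cam" (4x4, takes a point from camera to tool coordinates, whose origin is the TCP and whose axes are the flange's). Camera axes: x right, y down, z forward; pixel columns grow to the right and rows downward; lengths in m; the calibration is good to about 2 mm. The wrist camera is an equidistant fisheye: a pixel r from the principal point sees the ray r / f radians off the axis. A picture is of the moment at which its call begins: read the wrist's pose just before it.
- env.sign_off(): hands the job in; it is judged then, once.
The state is a dict: "time_s": time; "qpos": joint angles; "joint_velocities": joint speeds; "effort": joint torques, N m; "tool_pos": TCP position; "tool_rot": TCP orientation; "force": force on the tool from outside, world axes, zero at the start; "wrist_torque": the same for the moment, N m; "grip_width": finger opening in m; "grasp_force": force on a finger pad.
Only numpy, scipy, OpenCV 4.12 (cv2) and the standard library are available. Lean on these libraries where they do the work, as an engineer would, in place of code of your own. Each camera call takes 0.05 s, during which the arm holds its last target. There are 200 camera calls.

TASK

The sharpening is done, so tidy the bench: lay every sharpening stone that is out fully home in the slot of the case with its own colour of label, then close the lid and press its front edge down until the catch clicks and it is fully shut. Nest the three rinse cups upright in one another, medium in large and small in medium (before or after the case, as you like), and leave the other things on the bench where they are.

Things in the scene. Friction and masses are not known exactly. Their poses are not given: they have to be found in the camera images.
- lid (a joint): lid angle, rad: 0 = fully shut, grows as it opens, stop at 2.0; starts at 1.6 to 1.95. The hinge has 0.2 N m of friction: the 0.25 kg lid about stays where it is left. A sprung catch at the middle of the front holds it ajar at 0.05 to 0.1 rad until it is pressed down with about 8 N (up to 25 N does no harm) near the front edge; past the catch it drops to 0 and stays
- case: wooden stone case, fixed. Origin: on the bench under the tray's middle; +x to the hinge side, y along its 250 mm length, z up. Tray x -59.5 to 59.5 mm, floor 6 mm thick, walls and dividers 18 mm above the bench. Four slots 95 (x) x 37 (y) x 12 mm deep at y = -90, -30, 30, 90 mm. Ledge in front (x -59.5 to -95 mm) with the coloured labels and, at y = 0, the 46 mm high steel catch
- lid_hinge (a point): middle of the lid's hinge line, 18 mm above the bench on the +x rim of the tray, 59.5 mm from the case's middle; the line runs along the case's y. Its axes turn with the lid: shut, they are parallel to the case's
- lid_press (a point): where to press the lid: on its outer (upper) face, at the middle of its length, 19 mm back from the front edge and 100 mm from the hinge line; 52 mm above the bench when shut. z is the outward normal of the lid's upper face (up when shut, pointing away to the case's +x side when the lid stands open)
- lid_edge (a point): middle of the lid's front edge at its outer face, 119 mm from the hinge line (the top edge while the lid stands open). The lid is a deep wooden cover, 119 x 250 mm, 34 mm high outside, walls 5 mm, top 4 mm thick; shut, it clears seated stones by 12 mm
- stone_green: green sharpening stone with a dark wooden base, a block 90 mm (x) x 32 mm (y) x 28 mm high (z), about 0.2 kg; origin at the centre of its underside. May be absent
- slot_green: the slot of the case that belongs to the green stone, marked by a green label on the ledge in front of it and a green liner. Origin: centre of the slot's floor, 6 mm above the bench; x along the slot (label at -x), y across it. Which of the four slots it is varies
- stone_red: terracotta red sharpening stone with a dark wooden base, a block 90 mm (x) x 32 mm (y) x 28 mm high (z), about 0.2 kg; origin at the centre of its underside. May be absent
- slot_red: the slot of the case that belongs to the terracotta red stone, marked by a terracotta red label on the ledge in front of it and a terracotta red liner. Origin: centre of the slot's floor, 6 mm above the bench; x along the slot (label at -x), y across it. Which of the four slots it is varies
- stone_yellow: yellow sharpening stone with a dark wooden base, a block 90 mm (x) x 32 mm (y) x 28 mm high (z), about 0.2 kg; origin at the centre of its underside. May be absent
- slot_yellow: the slot of the case that belongs to the yellow stone, marked by a yellow label on the ledge in front of it and a yellow liner. Origin: centre of the slot's floor, 6 mm above the bench; x along the slot (label at -x), y across it. Which of the four slots it is varies
- stone_blue: blue sharpening stone with a dark wooden base, a block 90 mm (x) x 32 mm (y) x 28 mm high (z), about 0.2 kg; origin at the centre of its underside. May be absent
- slot_blue: the slot of the case that belongs to the blue stone, marked by a blue label on the ledge in front of it and a blue liner. Origin: centre of the slot's floor, 6 mm above the bench; x along the slot (label at -x), y across it. Which of the four slots it is varies
- cup_large: large steel rinse cup: outside 100 mm across at the rim (94 at the foot), 36 mm tall, wall 4 mm, bottom 5 mm thick; origin at the centre of its underside
- cup_medium: medium aluminium rinse cup: outside 66 mm across at the rim (60 at the foot), 50 mm tall, wall 3 mm, bottom 4 mm; origin at the centre of its underside. When nested it stands on the large cup's bottom, its rim about 19 mm above the large rim
- cup_small: small copper rinse cup: outside 42 mm across at the rim (36 at the foot), 64 mm tall, wall 3 mm, bottom 4 mm; origin at the centre of its underside. When nested it stands on the medium cup's bottom, its rim about 18 mm above the medium rim
- flattener: black stone-flattening block, 75 x 45 x 24 mm, lying among the stones and cups; does not belong in the case; a bystander, leave it alone
- oil: amber oil bottle, 52 mm across, 130 mm tall; a bystander, leave it alone
- handle_blank: pale wooden knife-handle blank, 130 x 30 x 24 mm; a bystander, leave it alone
- screwdriver: screwdriver lying on the bench; a bystander, leave it alone

How it is judged (in metres and radians):
On the way, in this order (a step that is already met when the one before it is completed fails the run):
1. every sharpening stone present lies flat in the slot of its own colour (x of stone_green in the frame of slot_green between -0.007 and 0.007 m and y of stone_green in the frame of slot_green between -0.007 and 0.007 m and z of stone_green in the frame of slot_green below 0.004 m and angle between each of stone_green, stone_red, stone_yellow, stone_blue's own z axis and vertical below 0.08 rad and angle between the x axis of stone_green and the x axis of slot_green, either way round below 0.12 rad and linear speed of each of stone_green, stone_red, stone_yellow, stone_blue below 0.03 m/s and x of stone_red in the frame of slot_red between -0.007 and 0.007 m and y of stone_red in the frame of slot_red between -0.007 and 0.007 m and z of stone_red in the frame of slot_red below 0.004 m and angle between the x axis of stone_red and the x axis of slot_red, either way round below 0.12 rad and x of stone_yellow in the frame of slot_yellow between -0.007 and 0.007 m and y of stone_yellow in the frame of slot_yellow between -0.007 and 0.007 m and z of stone_yellow in the frame of slot_yellow below 0.004 m and angle between the x axis of stone_yellow and the x axis of slot_yellow, either way round below 0.12 rad and x of stone_blue in the frame of slot_blue between -0.007 and 0.007 m and y of stone_blue in the frame of slot_blue between -0.007 and 0.007 m and z of stone_blue in the frame of slot_blue below 0.004 m and angle between the x axis of stone_blue and the x axis of slot_blue, either way round below 0.12 rad), for 0.2 s.
2. the lid is pressed past its catch, fully shut (value of joint lid below 0.025 rad), for 0.2 s.
At the end, for the whole second after the job is handed in: Every stone present lies flat in its own colour's slot (within 7 mm of centre, 4 mm of the floor, either way round), the lid is shut past its catch (below 0.025 rad), and the medium cup stands upright on the bottom of the large cup, the small on the bottom of the medium, all at rest (all of step 1 and value of joint lid below 0.025 rad and horizontal distance between cup_medium and cup_large below 0.02 m and z of cup_medium in the frame of cup_large between 0 and 0.009 m and angle between each of cup_medium, cup_small, cup_large's own z axis and vertical below 0.1 rad and linear speed of each of cup_medium, cup_small below 0.03 m/s and horizontal distance between cup_small and cup_medium below 0.015 m and z of cup_small in the frame of cup_medium between 0 and 0.008 m); the robot touches nothing.
It fails at once if a bystander is moved more than 50 mm (distance of any of flattener, oil, handle_blank, screwdriver from where it was at the start of the episode above 0.05 m).
Of stone_green, stone_red, stone_yellow, stone_blue only 2 to 4 are there at a start; the rules pass over those that are not, and their reading is None.
At some moment in a run one of stone_green, stone_red, stone_yellow, stone_blue, cup_medium, cup_small may be knocked a few centimetres aside while the robot is not near it.
It also fails if it takes over 210 s, if anything falls off the work surface, if the arm or the gripper's body presses on something with over 40 N, if the wrist force passes 120 N, or if a joint passes its speed limit or range.

## Working session

There is one attempt and no reset: what is moved stays moved. The work goes in short steps, Python scripts to look and compute and a shell command to move; the robot and the scene stay as the last step left them, time stands still between calls to the robot, and variables do not carry over. Pictures are saved under pics/ and viewed, at most 14 in all, crops included, and the job is handed in when it is done.

```bash
ls; mkdir -p pics; python3 - <<'E'
from cell import env, read_camera
import cv2
o=env.get_obs(); print({k:o[k] for k in('time_s','tool_pos','tool_rot','grip_width','force')})
for n in('scene','top'):
    c=read_camera(n); cv2.imwrite(f'pics/{n}0.png',c['color'][:,:,::-1]); print(n,c['mtx'],c['world_from_camera'].round(3),(c['range_z']>0).mean())
E
```

```text
pics
{'time_s': 0.0, 'tool_pos': array([ 0.28176244, -0.58518172,  0.23847416]), 'tool_rot': array([-1.79890893e+02,  5.37612411e-03,  2.57188555e+01]), 'grip_width': 0.08685665144942804, 'force': array([-0.19011033,  0.58967119,  0.30757166])}
scene [[464.08580552   0.         273.27123416]
 [  0.         464.08580552 214.50785602]
 [  0.           0.           1.        ]] [[-0.871  0.331 -0.362  0.96 ]
 [ 0.491  0.593 -0.638  0.776]
 [ 0.004 -0.734 -0.679  0.902]
 [ 0.     0.     0.     1.   ]] 0.9960714285714286
top [[427.20185062   0.         279.73580333]
 [  0.         427.20185062 205.39074573]
 [  0.           0.           1.        ]] [[-0.02  -0.991  0.129  0.413]
 [-0.999  0.025  0.038 -0.03 ]
 [-0.041 -0.128 -0.991  0.932]
 [ 0.     0.     0.     1.   ]] 0.9960586734693877
```

View pics/top0.png

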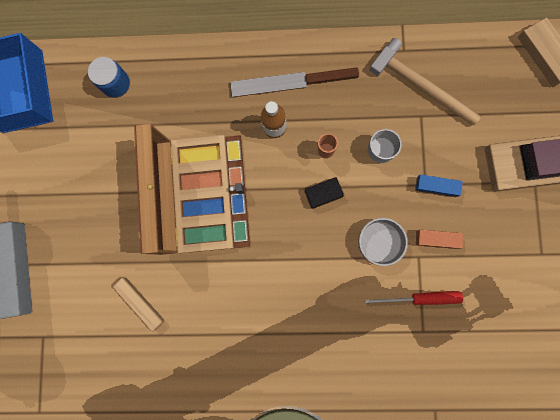

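View pics/scene0.png

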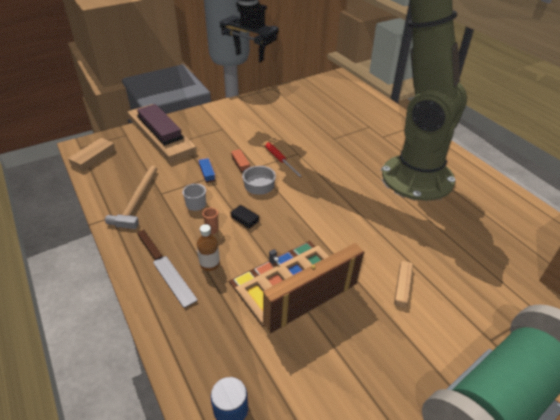

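Two stones are out: blue at (439,186) and red at (441,239) in the top view. The large cup is at (383,242), the medium at (385,145) and the small at (327,145). The case is at (205,195) with its hinge to the left (+y world), and its slots from top to bottom are yellow, red, blue, green. The oil bottle (274,118) stands near the case corner and the flattener is at (324,193).

```bash
cat > h.py <<'E'
import numpy as np, cv2
from cell import env, read_camera
from scipy.spatial.transform import Rotation as R
class V:
    """one picture with its calibration (pinhole or wrist fisheye)"""
    def __init__(s,n):
        o=env.get_obs(); c=read_camera(n); s.c=c; s.img=c['color']; s.d=c['range_z']; s.K=c['mtx']
        if n=='wrist':
            T=np.eye(4); T[:3,:3]=R.from_euler('xyz',o['tool_rot'],degrees=True).as_matrix(); T[:3,3]=o['tool_pos']
            s.T=T@c['T_tool_cam']
        else: s.T=c['world_from_camera']
        s.fish=n=='wrist'
        s.hsv=cv2.cvtColor(s.img,cv2.COLOR_RGB2HSV)
    def rays(s,uv):
        uv=np.asarray(uv,float).reshape(-1,2)
        x=(uv-s.K[:2,2])/[s.K[0,0],s.K[1,1]]
        if s.fish:
            r=np.linalg.norm(x,axis=1)+1e-12
            v=np.c_[x*(np.sin(r)/r)[:,None],np.cos(r)]
        else: v=np.c_[x,np.ones(len(x))]
        return v
    def plane(s,uv,z):
        v=s.rays(uv)@s.T[:3,:3].T; o=s.T[:3,3]
        return o+v*((z-o[2])/v[:,2])[:,None]
    def cloud(s):
        h,w=s.d.shape; uv=np.stack(np.meshgrid(np.arange(w),np.arange(h)),-1).reshape(-1,2)
        v=s.rays(uv); p=v/np.maximum(v[:,2:],1e-3)*s.d.reshape(-1,1)
        return (p@s.T[:3,:3].T+s.T[:3,3]).reshape(h,w,3)
    def mask(s,hue,smin=120,vmin=60,box=None):
        H=s.hsv; m=(H[...,1]>=smin)&(H[...,2]>=vmin)
        a,b=hue; m&=((H[...,0]>=a)&(H[...,0]<=b)) if a<=b else ((H[...,0]>=a)|(H[...,0]<=b))
        if box:
            k=np.zeros_like(m); k[box[1]:box[3],box[0]:box[2]]=1; m&=k
        return m.astype(np.uint8)
def rect(p):
    (x,y),(w,h),a=cv2.minAreaRect(np.float32(p[:,:2]*1000))
    if w<h: w,h,a=h,w,a+90
    return dict(c=(round(x/1000,4),round(y/1000,4)),L=round(w,1),W=round(h,1),ang=round((a+90)%180-90,1))
HUE=dict(yellow=(23,33),red=(3,12),blue=(100,125),green=(65,90))
def go(xyz,yaw=None):
    """shift in tool axes (units of 20 mm) and turn (units of 45 deg) from the measured pose"""
    o=env.get_obs(); M=R.from_euler('xyz',o['tool_rot'],degrees=True).as_matrix()
    d=M.T@(np.array(xyz)-o['tool_pos'])/0.02
    y=o['tool_rot'][2]; t=None if yaw is None else round(-((yaw-y+90)%180-90)/45,3)
    print('now',o['tool_pos'].round(4),'yaw',y.round(2),'shift',d.round(2),'turn',t)
E
python3 - <<'E'
from h import *
v=V('top'); P=v.cloud()
for (u,w) in [(439,186),(441,239),(205,208),(324,193),(300,300)]: print('px',u,w,v.img[w,u],v.hsv[w,u],P[w-1:w+2,u-1:u+2].reshape(-1,3).mean(0).round(4), P[w-1:w+2,u-1:u+2,2].std().round(4))
for n,b in (('blue',(410,170,470,200)),('red',(410,225,470,252))):
    m=v.mask(HUE[n],100,50,b); ys,xs=np.nonzero(m); z=P[ys,xs,2]; print(n,len(xs),np.percentile(z,[5,50,95]).round(3))
    k=cv2.findContours(m,0,cv2.CHAIN_APPROX_NONE)[0]; k=max(k,key=cv2.contourArea); print(rect(v.plane(k.reshape(-1,2),.028)))
for n,h in HUE.items():
  for t,b,z in (('liner',(175,135,228,250),.006),('label',(226,135,255,250),None)):
    m=v.mask(h,90,50,b); k=cv2.findContours(m,0,1)[0]; k=max(k,key=cv2.contourArea)
    q=k.reshape(-1,2); zz=np.median(P[q[:,1],q[:,0],2]); print(n,t,zz.round(4),rect(v.plane(q,z or .012)))
for n,b,z in (('large',(350,210,412,272),.036),('medium',(365,125,405,165),.05),('small',(312,130,342,160),.064)):
    Q=P[b[1]:b[3],b[0]:b[2]].reshape(-1,3); q=Q[abs(Q[:,2]-z)<.005]; (x,y),r=cv2.minEnclosingCircle(np.float32(q[:,:2]*1000)); print(n,x.round(1),y.round(1),r,q[:,:2].mean(0).round(4))
E
```

```text
px 439 186 [ 65 109 168] [107 156 168] [ 0.5638 -0.3335  0.027 ] 0.0019
px 441 239 [191 118  86] [  9 140 191] [ 0.4518 -0.3299  0.0275] 0.0016
px 205 208 [ 64 105 160] [107 153 160] [0.5317 0.1698 0.0076] 0.0019
px 324 193 [41 37 37] [ 0 25 41] [ 0.5557 -0.0907  0.0237] 0.0019
px 300 300 [172 136  93] [ 16 117 172] [ 0.3296 -0.0336  0.    ] 0.0019
blue 682 [0.021 0.027 0.03 ]
{'c': (0.5655, -0.3327), 'L': 92.4, 'W': 34.4, 'ang': 79.1}
red 729 [0.02  0.027 0.03 ]
{'c': (0.4527, -0.3255), 'L': 95.3, 'W': 32.9, 'ang': 84.0}
yellow liner 0.007 {'c': (0.6522, 0.1839), 'L': 80.8, 'W': 26.5, 'ang': -85.9}
yellow label 0.0087 {'c': (0.6584, 0.1067), 'L': 39.5, 'W': 24.5, 'ang': 4.2}
red liner 0.0067 {'c': (0.5955, 0.1802), 'L': 92.3, 'W': 35.5, 'ang': -86.0}
red label 0.0059 {'c': (0.5689, 0.0982), 'L': 248.4, 'W': 35.9, 'ang': 4.3}
blue liner 0.0067 {'c': (0.5344, 0.1748), 'L': 89.4, 'W': 31.4, 'ang': -86.0}
blue label 0.009 {'c': (0.5395, 0.0974), 'L': 38.4, 'W': 22.1, 'ang': 4.1}
green liner 0.0067 {'c': (0.4744, 0.17), 'L': 88.3, 'W': 30.4, 'ang': -85.8}
green label 0.0085 {'c': (0.4807, 0.0927), 'L': 36.5, 'W': 20.2, 'ang': 4.3}Traceback (most recent call last):
  File "<stdin>", line 12, in <module>
AttributeError: 'float' object has no attribute 'round'
```

```bash
python3 -m jog '[[1,0,0,0,-0.144],[1,0,0,0,-0.144],[1,0,0,0,-0.144],[1,0,0,0,-0.144],[1,0,0,0,-0.144],[1,0,0,0,-0.144],[1,0,0,0,-0.144],[1,0,0,0,-0.144],[1,0,0,0,-0.144],[1,1,0.5,0,0],[1,1,0.5,0,0],[1,1,0.5,0,0]]'
python3 -m jog '[[1,1,0.5,0.2,0],[1,1,0.5,0.2,0],[1,1,0.5,0.2,0],[1,1,0.5,0.2,0],[1,1,0.5,0.2,0],[1,1,0.5,0.2,0],[1,1,0.5,0.2,0],[1,1,0.5,0.2,0],[1,1,0.5,0.2,0],[1,1,0.5,0.2,0],[1,0.8,0.6,0.2,0],[1,0,0,0,0]]'
python3 - <<'E'
from h import *
o=env.get_obs(); print(o['tool_pos'],o['tool_rot'],o['force'])
v=V('wrist'); cv2.imwrite('pics/w1.png',v.img[:,:,::-1]); print(v.K, v.c['T_tool_cam'].round(3))
t=V('top'); P=t.cloud()
for n,b,z in (('large',(350,210,412,272),.036),('medium',(365,125,405,165),.05),('small',(312,130,342,160),.064)):
    Q=P[b[1]:b[3],b[0]:b[2]].reshape(-1,3); q=Q[abs(Q[:,2]-z)<.005]; (x,y),r=cv2.minEnclosingCircle(np.float32(q[:,:2]*1000)); print(n,x,y,r,q[:,:2].mean(0).round(4))
E
```

```text
time_s: 1.15
tool_pos: [0.318, -0.5284, 0.2389]
tool_rot: [-180.0, -0.1, 84.0]
force: [0.9, -0.8, 0.8]
grip_width: 0.087
grasp_force: 0.0
time_s: 2.15
tool_pos: [0.4547, -0.3209, 0.1947]
tool_rot: [180.0, -0.2, 84.4]
force: [-0.2, 1.7, 0.4]
grip_width: 0.0871
grasp_force: 0.0
[ 0.45469749 -0.32089468  0.19473761] [ 1.79978014e+02 -1.72974686e-01  8.44338815e+01] [-0.24752394  1.73650604  0.42091749]
[[325.1922621    0.         280.11275699]
 [  0.         325.1922621  209.51656069]
 [  0.           0.           1.        ]] [[-0.001 -0.954 -0.298  0.083]
 [ 1.    -0.001  0.    -0.   ]
 [-0.001 -0.298  0.954 -0.145]
 [ 0.     0.     0.     1.   ]]
large 449.48101806640625 -207.46929931640625 49.83299255371094 [ 0.4498 -0.2104]
medium 653.1983642578125 -220.1028594970703 33.04899978637695 [ 0.6528 -0.2211]
small 655.6442260742188 -98.32941436767578 21.305217742919922 [ 0.6554 -0.0986]
```

View pics/w1.png

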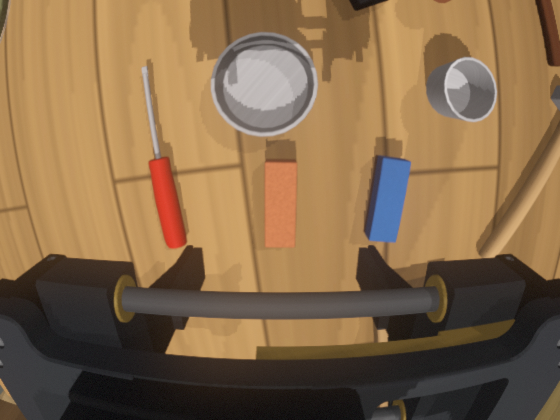

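The wrist view shows the red stone at (281,203), the blue stone at (388,199) and the large cup at (265,85). I'll measure the stones from here.

```bash
cat >> h.py <<'E'
def stone(v,n,box,s=100,z=.028):
    m=v.mask(HUE[n],s,50,box); k=cv2.findContours(m,0,cv2.CHAIN_APPROX_NONE)[0]; k=max(k,key=cv2.contourArea).reshape(-1,2)
    return rect(v.plane(k,z))
E
python3 - <<'E'
from h import *
v=V('wrist')
print(stone(v,'red',(255,150,305,260),140),stone(v,'blue',(360,145,420,255),100))
P=v.cloud(); print(P[203,281],P[199,388],v.hsv[203,281],v.hsv[203,250])
t=V('top');print(stone(t,'red',(410,225,470,252),115),stone(t,'blue',(410,170,470,200)))
t=V('scene');print(stone(t,'red',(225,145,255,175),130),stone(t,'blue',(190,150,220,190)))
E
```

```text
{'c': (0.4539, -0.3298), 'L': 90.9, 'W': 31.3, 'ang': 83.5} {'c': (0.5672, -0.3372), 'L': 88.8, 'W': 31.3, 'ang': 78.9}
[ 0.45185861 -0.33372615  0.02779998] [ 0.56277846 -0.34068467  0.02732629] [ 11 149 212] [ 16 139 141]
{'c': (0.4527, -0.3255), 'L': 95.3, 'W': 33.4, 'ang': 84.0} {'c': (0.5656, -0.3326), 'L': 92.5, 'W': 34.4, 'ang': 79.1}
{'c': (0.4574, -0.3224), 'L': 113.6, 'W': 41.0, 'ang': 83.3} {'c': (0.5724, -0.3251), 'L': 106.6, 'W': 29.6, 'ang': 79.5}
```

```bash
python3 -m jog '[[1,-0.45,0,1,0.02],[1,0,0,1,0],[1,0,0,1,0],[1,0,0,1,0],[1,0,0,1,0],[1,0,0,1,0],[1,0,0,1,0],[1,0,0,0.5,0],[1,0,0,0,0],[1,0,0,0,0]]'
python3 -c "
from h import *
go((.4539,-.3298,.032),83.5)"
```

```text
time_s: 3.23
tool_pos: [0.4506, -0.3355, 0.0456]
tool_rot: [-180.0, -0.0, 83.1]
force: [-0.2, 0.8, -0.1]
grip_width: 0.0871
grasp_force: 0.0
now [ 0.4506 -0.3355  0.0456] yaw 83.07 shift [0.3  0.13 0.68] turn -0.01
```

```bash
python3 -m jog '[[1,0.3,0.13,0.3,-0.01],[1,0,0,0.38,0],[1,0,0,0,0],[1,0,0,0,0],[1,0,0,0,0]]'
python3 -c "
from h import *
go((.4539,-.3298,.032),83.5)
v=V('wrist');P=v.cloud();print(v.hsv[330:415:20,280].tolist())"
python3 -m jog '[[0,0,0,0,0],[0,0,0,0,0],[0,0,0,0,0],[0,0,0,0,0],[0,0,0,0,0],[0,0,0,0,0],[0,0,0,0,0],[0,0,0,0,0]]' 30
```

```text
time_s: 3.65
tool_pos: [0.4544, -0.3293, 0.0322]
tool_rot: [180.0, 0.0, 83.6]
force: [0.2, -0.8, 0.6]
grip_width: 0.0875
grasp_force: 0.0
now [ 0.4544 -0.3293  0.0322] yaw 83.59 shift [-0.03 -0.02  0.01] turn 0.002
[[11, 146, 220], [18, 149, 130], [6, 85, 60], [4, 101, 38], [4, 64, 28]]
time_s: 4.37
tool_pos: [0.4543, -0.3292, 0.0319]
tool_rot: [-180.0, 0.0, 83.6]
force: [0.0, -0.5, -0.5]
grip_width: 0.0418
grasp_force: 0.0
```

```bash
python3 -m jog '[[0,0,0,0,0],[0,0,0,0,0],[0,0,0,0,0],[0,0,0,0,0]]'
python3 -m jog '[[0,0,0,-0.5,0],[0,0,0,-1,0],[0,0,0,-1,0],[0,0,0,-1,0],[0,0,0,-1,0],[0,0,0,-1,0],[0,0,0,-1,0],[0,0.5,0.2,-1,0],[0,1,0.2,0,0],[0,1,0.2,0,0],[0,1,0.2,0,0],[0,1,0.2,0,0]]'
python3 -m jog '[[0,1,0.25,0,0],[0,1,0.25,0,0],[0,1,0.25,0,0],[0,1,0.25,0,0],[0,1,0.25,0,0],[0,1,0.25,0,0],[0,1,0.25,0,0],[0,1,0.25,0,0],[0,1,0.25,0,0],[0,1,0.25,0,0],[0,1,0.25,0,0],[0,1,0.25,0,0]]'
python3 -m jog '[[0,1,0.15,0,0],[0,0.6,0,0,0],[0,0.5,0,0,0],[0,0,0,0,-0.078],[0,0,0,0,-0.078],[0,0,0,0,-0.078],[0,0,0,0,0],[0,0,0,0,0],[0,0,0,0,0]]'
python3 - <<'E'
from h import *
o=env.get_obs(); print(o['tool_pos'],o['tool_rot'],o['force'],o['grip_width'],o['grasp_force'])
v=V('wrist'); cv2.imwrite('pics/w2.png',v.img[:,:,::-1])
E
```

```text
time_s: 4.7
tool_pos: [0.4543, -0.3292, 0.032]
tool_rot: [-180.0, 0.0, 83.6]
force: [-0.6, 0.8, -0.5]
grip_width: 0.0317
grasp_force: 30.0
time_s: 5.7
tool_pos: [0.4841, -0.241, 0.1825]
tool_rot: [-180.0, 0.0, 83.6]
force: [-0.7, -0.1, -2.1]
grip_width: 0.0318
grasp_force: 30.0
time_s: 6.7
tool_pos: [0.5705, -0.0093, 0.1823]
tool_rot: [-180.0, 0.0, 83.6]
force: [0.2, 0.6, -1.2]
grip_width: 0.0312
grasp_force: 30.0
time_s: 7.45
tool_pos: [0.5782, 0.0306, 0.182]
tool_rot: [-180.0, 0.0, 94.0]
force: [0.2, 0.9, -2.0]
grip_width: 0.0316
grasp_force: 30.0
[0.57818449 0.03061282 0.18198518] [-1.79990199e+02  2.73378607e-02  9.39840628e+01] [ 0.23460651  0.88374441 -2.03324202] 0.03159494147366614 29.997958838939667
```

View pics/w2.png

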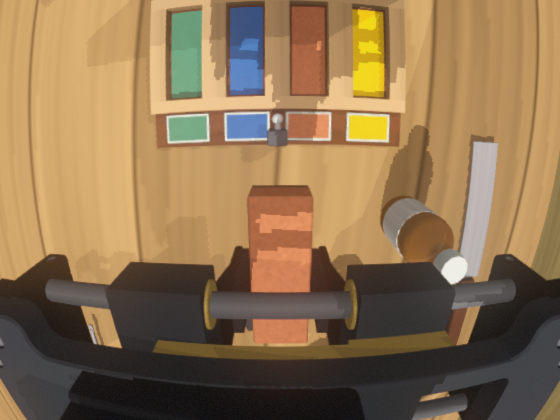

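The wrist view shows the slots green (186,53), blue (246,50), red (308,50) and yellow (369,53). The red stone is held in view, with its front edge at row 188. I'll measure the slots and the held stone.

```bash
cat >> h.py <<'E'
def slots(v,boxes,yaw,smin=100):
    a=np.radians(yaw); X=np.array([np.cos(a),np.sin(a)]); Y=np.array([-X[1],X[0]])
    for n,b in boxes.items():
        m=v.mask(HUE[n],smin,35,b); m=cv2.morphologyEx(m,cv2.MORPH_OPEN,np.ones((3,3),np.uint8)); k=cv2.findContours(m,0,cv2.CHAIN_APPROX_NONE)[0]; k=max(k,key=cv2.contourArea).reshape(-1,2)
        p6=v.plane(k,.006)[:,:2]; p18=v.plane(k,.018)[:,:2]
        f=lambda q:np.percentile(q,[4,96]).round(4)
        x6,x18=f(p6@X),f(p18@X)
        print(n,'x far@6,near@18',x6[1],x18[0],'y@6',f(p6@Y),rect(p6))
E
python3 - <<'E'
from h import *
v=V('wrist'); slots(v,dict(green=(160,0,212,105),blue=(220,0,272,105),red=(285,2,332,98),yellow=(345,2,395,105)),94.3)
print('labels'); 
for n,b in dict(green=(165,114,212,144),blue=(222,112,268,142),yellow=(345,113,392,143)).items(): print(n,stone(v,n,b,80,.009))
o=env.get_obs();M=R.from_euler('xyz',o['tool_rot'],degrees=True).as_matrix()
print(v.hsv[180:225:3,280].tolist())
for z in(.150,.178): print(((v.plane([(250,188),(311,188),(280,188)],z)-o['tool_pos'])@M).round(4))
P=v.cloud(); print(P[[190,196,202,208,214,220,230],280].round(3))
E
```

```text
Traceback (most recent call last):
  File "h.py", line 52, in slots
    m=v.mask(HUE[n],smin,35,b); m=cv2.morphologyEx(m,cv2.MORPH_OPEN,np.ones((3,3),np.uint8)); k=cv2.findContours(m,0,cv2.CHAIN_APPROX_NONE)[0]; k=max(k,key=cv2.contourArea).reshape(-1,2)
                                                                                                                                                  ~~~^^^^^^^^^^^^^^^^^^^^^^^
ValueError: max() iterable argument is empty
```

```bash
sed -i "s/green=(65,90)/green=(60,95)/" h.py; python3 - <<'E'
from h import *
v=V('wrist'); print([v.hsv[60,x].tolist() for x in(186,246,308,369)],[v.hsv[128,x].tolist() for x in(186,246,308,369)])
for k,s in (('green',60),('blue',90),('red',120),('yellow',120)):
  try: slots(v,{k:dict(green=(160,0,212,105),blue=(220,0,272,105),red=(285,2,332,98),yellow=(345,2,395,105))[k]},94.3,s)
  except Exception as e: print(k,e)
o=env.get_obs();M=R.from_euler('xyz',o['tool_rot'],degrees=True).as_matrix()
print(v.hsv[180:225:3,280].tolist())
for z in(.150,.178): print(((v.plane([(250,188),(311,188),(280,188)],z)-o['tool_pos'])@M).round(4))
P=v.cloud(); print(P[[190,196,202,208,214,220,230],280].round(3).tolist())
E
```

```text
[[69, 81, 170], [107, 139, 195], [10, 155, 174], [23, 224, 205]] [[67, 71, 172], [108, 125, 194], [10, 150, 172], [26, 215, 242]]
green x far@6,near@18 0.1767 0.0918 y@6 [-0.5008 -0.4712] {'c': (0.4745, 0.1706), 'L': 84.9, 'W': 29.8, 'ang': -85.6}
blue x far@6,near@18 0.1769 0.0875 y@6 [-0.5623 -0.5309] {'c': (0.5351, 0.1731), 'L': 89.5, 'W': 31.4, 'ang': -85.8}
red x far@6,near@18 0.1788 0.0852 y@6 [-0.6246 -0.5891] {'c': (0.5953, 0.1776), 'L': 93.7, 'W': 35.3, 'ang': -86.1}
yellow x far@6,near@18 0.1765 0.0879 y@6 [-0.6824 -0.6512] {'c': (0.6548, 0.1823), 'L': 88.8, 'W': 31.2, 'ang': -85.5}
[[17, 126, 201], [17, 125, 202], [12, 151, 101], [11, 152, 129], [11, 156, 131], [10, 151, 133], [11, 155, 174], [10, 149, 174], [10, 152, 175], [10, 151, 172], [10, 152, 176], [10, 153, 175], [11, 146, 224], [11, 148, 223], [11, 149, 219]]
[[ 0.0398 -0.0169  0.0319]
 [ 0.0397  0.0174  0.0319]
 [ 0.0397 -0.0001  0.0319]]
[[ 0.0465 -0.0143  0.0039]
 [ 0.0465  0.0146  0.0039]
 [ 0.0465 -0.0001  0.0039]]
[[0.575, 0.073, 0.166], [0.575, 0.073, 0.177], [0.575, 0.071, 0.178], [0.576, 0.067, 0.178], [0.576, 0.065, 0.18], [0.576, 0.061, 0.178], [0.576, 0.056, 0.178]]
```

```bash
python3 -m jog '[[0,1,0.2,0,0],[0,1,0.2,0,0],[0,1,0.2,0,0],[0,1,0.2,0,0],[0,1,0.2,0,0],[0,1,0.2,0,0],[0,1,0.17,0,0],[0,0.28,0,0,-0.004],[0,0,0,0,0],[0,0,0,0,0],[0,0,0,0,0],[0,0,0,0,0]]'
python3 -c "
from h import *
go((.5953,.1777,.056),94.2)"
```

```text
time_s: 8.6
tool_pos: [0.5956, 0.1762, 0.1818]
tool_rot: [-180.0, 0.1, 94.1]
force: [-0.8, -0.2, -2.6]
grip_width: 0.0315
grasp_force: 30.0
now [0.5956 0.1762 0.1818] yaw 94.14 shift [ 0.08 -0.01  6.29] turn -0.001
```

```bash
python3 -m jog '[[0,0.08,0,1,0],[0,0,0,1,0],[0,0,0,1,0],[0,0,0,1,0],[0,0,0,1,0],[0,0,0,1,0],[0,0,0,0.29,0],[0,0,0,0,0],[0,0,0,0,0],[0,0,0,0,0]]'
python3 -c "
from h import *
go((.5953,.1777,.056),94.2)
t=V('top');cv2.imwrite('pics/t2.png',cv2.resize(t.img[120:265,120:300,::-1],None,fx=4,fy=4))"
python3 -m jog '[[0,0,0,0.2,0],[0,0,0,0.2,0],[0,0,0,0,0],[0,0,0,0,0]]'
```

```text
time_s: 9.43
tool_pos: [0.5963, 0.18, 0.0577]
tool_rot: [179.9, -0.0, 94.3]
force: [0.7, 0.4, -0.4]
grip_width: 0.0319
grasp_force: 30.0
now [0.5963 0.18   0.0577] yaw 94.26 shift [-0.11 -0.06  0.09] turn 0.001
time_s: 9.82
tool_pos: [0.5948, 0.1798, 0.0478]
tool_rot: [-180.0, 0.0, 94.3]
force: [-0.9, 0.4, -2.0]
grip_width: 0.0315
grasp_force: 30.0
```

View pics/t2.png

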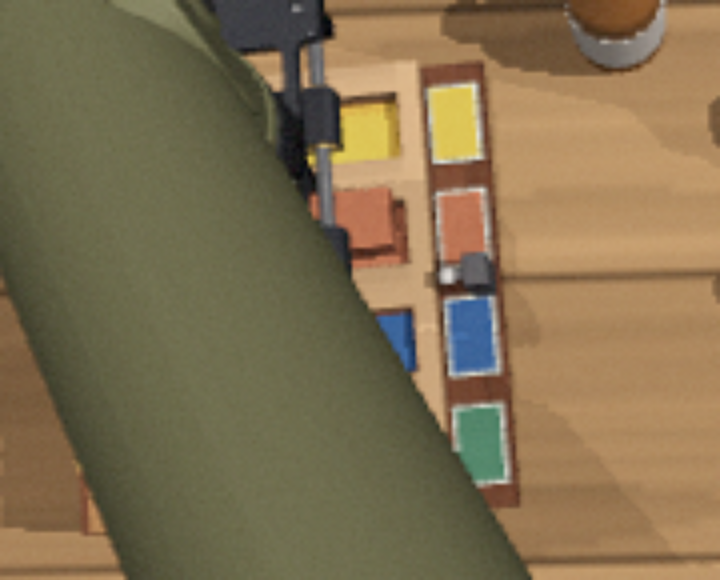

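The crop shows the red stone (365,220) over the red slot with a gap at its front end, so it sits about 2 mm too deep. I'll shift back 2 mm and lower it.

```bash
python3 -m jog '[[0,-0.1,0.02,0,0],[0,0,0,0.15,0],[0,0,0,0.15,0],[0,0,0,0.12,0],[0,0,0,0,0],[0,0,0,0,0]]'
python3 -c "
from h import *
go((.5953,.1777,.038),94.2)"
```

```text
time_s: 10.32
tool_pos: [0.5954, 0.178, 0.0394]
tool_rot: [-180.0, 0.0, 94.3]
force: [0.9, -0.9, -2.5]
grip_width: 0.0317
grasp_force: 30.0
now [0.5954 0.178  0.0394] yaw 94.3 shift [-0.01 -0.    0.07] turn 0.002
```

```bash
python3 -m jog '[[0,0,0,0.06,0],[0,0,0,0,0],[0,0,0,0,0],[0.5,0,0,0,0],[0.5,0,0,0,0],[0.5,0,0,0,0],[0.5,0,0,0,0],[0.5,0,0,-0.5,0],[0.5,0,0,-1,0],[0.5,0,0,-1,0],[0.5,0,0,-1,0],[0.5,0,0,-1,0]]'
python3 -m jog '[[1,0,0,-1,0],[1,-1,0,-1,0],[1,-1,0,-0.5,0],[1,-1,0,0,0],[1,-1,0,0,0],[1,-1,0,0,0],[1,-1,0,0,0],[1,-0.5,0,0,0],[1,0,0,0,0],[1,0,0,0,0],[1,0,0,0,0],[1,0,0,0,0]]'
python3 - <<'E'
from h import *
o=env.get_obs(); print(o['tool_pos'],o['tool_rot'])
v=V('wrist'); cv2.imwrite('pics/w3.png',v.img[:,:,::-1])
t=V('top');print(stone(t,'red',(170,160,224,195),115),stone(t,'blue',(410,170,470,200)))
E
```

```text
time_s: 11.32
tool_pos: [0.5957, 0.1782, 0.1304]
tool_rot: [180.0, -0.0, 94.3]
force: [0.8, 0.3, 0.5]
grip_width: 0.0434
grasp_force: 0.0
time_s: 12.32
tool_pos: [0.6051, 0.0506, 0.1788]
tool_rot: [180.0, -0.1, 94.5]
force: [-0.3, 0.4, -0.2]
grip_width: 0.0865
grasp_force: 0.0
[0.60513513 0.05056944 0.17875656] [ 1.79987609e+02 -5.16785224e-02  9.44517975e+01]
{'c': (0.5907, 0.208), 'L': 39.8, 'W': 31.8, 'ang': 8.0} {'c': (0.5656, -0.3326), 'L': 92.5, 'W': 34.4, 'ang': 79.1}
```

View pics/w3.png

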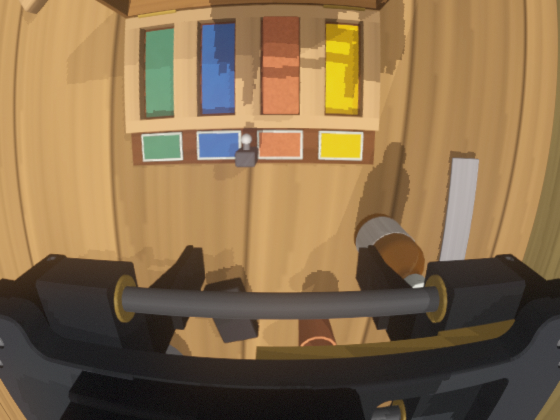

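The red stone lies level in its slot at (281,65). Next is the blue stone.

```bash
python3 -m jog '[[1,0,0,0,0.115],[1,0,0,0,0.115],[1,0,0,0,0.115],[1,-1,0.1,0,0],[1,-1,0.1,0,0],[1,-1,0.1,0,0],[1,-1,0.1,0,0],[1,-1,0.1,0,0],[1,-1,0.1,0,0],[1,-1,0.1,0,0],[1,-1,0.1,0,0],[1,-1,0.1,0,0]]'
python3 -m jog '[[1,-1,0.1,0,0],[1,-1,0.1,0,0],[1,-1,0.1,0,0],[1,-1,0.1,0,0],[1,-1,0.1,0,0],[1,-1,0.1,0,0],[1,-1,0.1,0,0],[1,-1,0.1,0,0],[1,-1,0.1,0,0],[1,-1,0,0,0],[1,0,0,0,0],[1,0,0,0,0]]'
python3 -m jog '[[1,-0.1,0,1,0],[1,0,0,1,0],[1,0,0,0,0],[1,0,0,0,0],[1,0,0,0,0],[1,0,0,0,0]]'
python3 - <<'E'
from h import *
v=V('wrist'); print(stone(v,'blue',(230,120,330,270),100))
t=V('top');print(stone(t,'blue',(410,170,470,200)))
go((.5672,-.3367,.032),78.9)
E
```

```text
time_s: 13.42
tool_pos: [0.588, -0.1317, 0.1785]
tool_rot: [-180.0, -0.0, 78.8]
force: [0.5, -1.2, 0.1]
grip_width: 0.0868
grasp_force: 0.0
time_s: 14.42
tool_pos: [0.5664, -0.332, 0.1781]
tool_rot: [-180.0, -0.0, 78.7]
force: [0.7, -0.1, -0.3]
grip_width: 0.0872
grasp_force: 0.0
time_s: 14.92
tool_pos: [0.5675, -0.3328, 0.1402]
tool_rot: [179.9, 0.0, 78.8]
force: [-0.3, 0.8, 0.7]
grip_width: 0.0867
grasp_force: 0.0
{'c': (0.568, -0.3366), 'L': 88.0, 'W': 30.7, 'ang': 79.2}
{'c': (0.5676, -0.3216), 'L': 70.0, 'W': 34.5, 'ang': 78.7}
now [ 0.5672 -0.3332  0.14  ] yaw 78.8 shift [-0.17  0.02  5.4 ] turn -0.002
```

```bash
python3 -m jog '[[1,-0.17,0.05,1,0],[1,0,0,1,0],[1,0,0,1,0],[1,0,0,1,0],[1,0,0,1,0],[1,0,0,0.4,0],[1,0,0,0,0],[1,0,0,0,0],[1,0,0,0,0],[1,0,0,0,0]]'
python3 -c "
from h import *
go((.568,-.3366,.032),79)"
```

```text
time_s: 15.85
tool_pos: [0.5678, -0.3375, 0.0324]
tool_rot: [179.8, 0.1, 78.8]
force: [0.5, 0.2, -0.6]
grip_width: 0.0869
grasp_force: 0.0
now [ 0.5678 -0.3375  0.0324] yaw 78.77 shift [0.04 0.   0.02] turn -0.005
```

```bash
python3 -m jog '[[0,0,0,0,0],[0,0,0,0,0],[0,0,0,0,0],[0,0,0,0,0],[0,0,0,0,0],[0,0,0,0,0],[0,0,0,0,0],[0,0,0,0,0],[0,0,0,0,0],[0,0,0,0,0],[0,0,0,0,0],[0,0,0,0,0]]' 30
python3 -m jog '[[0,0,0,-0.5,0],[0,0,0,-1,0],[0,0,0,-1,0],[0,0,0,-1,0],[0,0,0,-1,0],[0,0,0,-1,0],[0,0,0,-1,0],[0,0,0,-1,0],[0,0,0,0,-0.114],[0,0,0,0,-0.114],[0,0,0,0,-0.114],[0,0.5,0,0,0]]'
python3 -m jog '[[0,1,0,0,0],[0,1,0,0,0],[0,1,0,0,0],[0,1,0,0,0],[0,1,0,0,0],[0,1,0,0,0],[0,1,0,0,0],[0,1,0,0,0],[0,1,0,0,0],[0,1,0,0,0],[0,1,0,0,0],[0,1,0,0,0]]'
python3 -m jog '[[0,1,0,0,0],[0,1,0,0,0],[0,1,0,0,0],[0,1,0,0,0],[0,1,0,0,0],[0,1,0,0,0],[0,0,0,0,0],[0,0,0,0,0],[0,0,0,0,0],[0,0,0,0,0],[0,0,0,0,0],[0,0,0,0,0]]'
python3 - <<'E'
from h import *
go((.5355,.173,.048),94.2)
v=V('wrist'); slots(v,dict(blue=(220,0,272,160)),94.2,90); cv2.imwrite('pics/w4.png',v.img[:,:,::-1])
E
```

```text
time_s: 16.85
tool_pos: [0.5668, -0.3369, 0.0306]
tool_rot: [180.0, 0.0, 78.8]
force: [1.3, 0.3, -0.4]
grip_width: 0.0318
grasp_force: 30.0
time_s: 17.85
tool_pos: [0.5648, -0.3291, 0.1807]
tool_rot: [-180.0, 0.1, 94.1]
force: [-0.8, -0.4, -1.8]
grip_width: 0.0316
grasp_force: 30.0
time_s: 18.85
tool_pos: [0.5476, -0.0856, 0.1807]
tool_rot: [-180.0, 0.0, 94.0]
force: [0.0, -0.8, -2.1]
grip_width: 0.0321
grasp_force: 30.0
time_s: 19.85
tool_pos: [0.5398, 0.0312, 0.1805]
tool_rot: [-180.0, 0.0, 94.0]
force: [0.3, -1.6, -2.3]
grip_width: 0.0319
grasp_force: 30.0
now [0.5398 0.0312 0.1805] yaw 94.04 shift [7.09 0.29 6.62] turn -0.003
blue x far@6,near@18 0.0673 0.0467 y@6 [-0.532 -0.527] {'c': (0.5239, 0.0951), 'L': 21.7, 'W': 4.9, 'ang': -86.2}
```

View pics/w4.png

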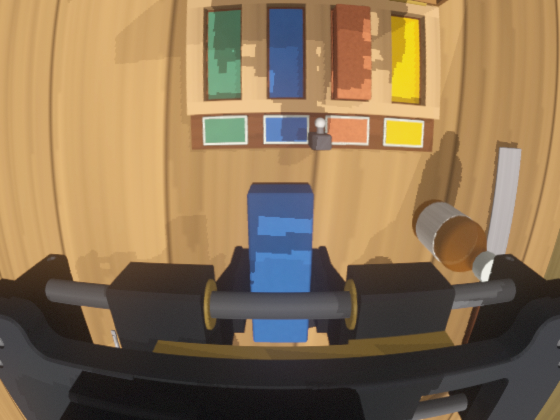

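The held blue stone's front edge is at row 184, against 188 for the red one, so it sits about 2 mm further forward in the jaws. The blue slot is at (286,52). I'll aim for TCP y = 0.172.

```bash
python3 -m jog '[[0,1,0.04,0,0],[0,1,0.04,0,0],[0,1,0.04,0,0],[0,1,0.04,0,0],[0,1,0.04,0,0],[0,1,0.04,0,0],[0,0.5,0.04,0,0],[0,0.5,0,0,0],[0,0,0,0,0],[0,0,0,0,0],[0,0,0,0,0],[0,0,0,0,0]]'
python3 -m jog '[[0,0,0,1,0],[0,0,0,1,0],[0,0,0,1,0],[0,0,0,1,0],[0,0,0,1,0],[0,0,0,1,0],[0,0,0,0.2,0],[0,0,0,0,0],[0,0,0,0,0],[0,0,0,0,0],[0,0,0,0,0]]'
python3 -c "
from h import *
go((.5355,.172,.038),94.2)"
```

```text
time_s: 20.9
tool_pos: [0.5356, 0.1705, 0.1804]
tool_rot: [-180.0, 0.1, 94.0]
force: [-1.2, 0.4, -1.6]
grip_width: 0.0318
grasp_force: 30.0
time_s: 21.82
tool_pos: [0.5363, 0.1724, 0.058]
tool_rot: [179.9, -0.0, 94.1]
force: [0.2, -0.2, -1.7]
grip_width: 0.0317
grasp_force: 30.0
now [0.5363 0.1724 0.058 ] yaw 94.14 shift [-0.02 -0.05  1.  ] turn -0.001
```

```bash
python3 -m jog '[[0,-0.02,-0.03,0.3,0],[0,0,0,0.3,0],[0,0,0,0.2,0],[0,0,0,0.2,0],[0,0,0,0,0],[0,0,0,0,0],[0,0,0,0,0]]'
```

```text
time_s: 22.4
tool_pos: [0.5346, 0.1718, 0.0364]
tool_rot: [-180.0, 0.0, 94.2]
force: [-0.6, 0.6, 0.5]
grip_width: 0.0316
grasp_force: 30.0
```

```bash
python3 -m jog '[[0.5,0,0,0,0],[0.5,0,0,0,0],[0.5,0,0,0,0],[0.5,0,0,0,0],[0.5,0,0,-0.5,0],[0.5,0,0,-1,0],[0.5,0,0,-1,0],[0.5,0,0,-1,0],[0.5,0,0,-1,0],[0.5,0,0,-1,0],[0.5,0,0,-1,0],[0.5,0,0,-1,0]]'
python3 -m jog '[[0.5,-1,0,0,0],[0.5,-1,0,0,0],[0.5,-1,0,0,0],[0.5,-1,0,0,0],[0.5,-1,0,0,0],[0.5,-1,0,0,0],[0.5,-1,0,0,0],[0.5,-1,0,0,0],[0.5,-1,0,0,0],[0.5,-1,0,0,0],[0.5,0,0,0,0],[0.5,0,0,0,0]]'
python3 - <<'E'
from h import *
o=env.get_obs();print(o['tool_pos'])
t=V('top'); P=t.cloud(); cv2.imwrite('pics/t3.png',cv2.resize(t.img[100:270,110:290,::-1],None,fx=3,fy=3))
for n,b in dict(red=(168,165,224,192),blue=(170,193,226,218)).items():
    Q=P[b[1]:b[3],b[0]:b[2]].reshape(-1,3);m=(t.mask(HUE[n],110,50,b)[b[1]:b[3],b[0]:b[2]]>0).ravel(); print(n,stone(t,n,b,115,.034),np.percentile(Q[m,2],[10,50,90]))
L=P[115:260,125:185].reshape(-1,3); a=np.radians(94.2); X=np.array([np.cos(a),np.sin(a)])
c=np.array([.5650,.1755]); s=(L[:,:2]-c)@X
k=L[:,2]>.09
print('lid high pts x_case',np.percentile(s[k],[1,25,50,75,99]).round(3),'z',np.percentile(L[k,2],[50,99]),)
E
```

```text
time_s: 23.4
tool_pos: [0.5345, 0.172, 0.1884]
tool_rot: [180.0, 0.0, 94.2]
force: [0.5, -0.6, 0.5]
grip_width: 0.0438
grasp_force: 0.0
time_s: 24.4
tool_pos: [0.5492, -0.0287, 0.1871]
tool_rot: [180.0, 0.0, 94.0]
force: [0.4, 1.6, 0.3]
grip_width: 0.0437
grasp_force: 0.0
[ 0.54922296 -0.02870586  0.18706905]
red {'c': (0.5915, 0.1755), 'L': 93.5, 'W': 38.3, 'ang': -85.2} [0.01936913 0.03358661 0.03577419]
blue {'c': (0.5326, 0.1714), 'L': 89.9, 'W': 32.9, 'ang': -85.7} [0.03150658 0.03404914 0.03612416]
lid high pts x_case [-0.194  0.072  0.081  0.09   0.099] z [0.13645904 0.93158159]
```

View pics/t3.png

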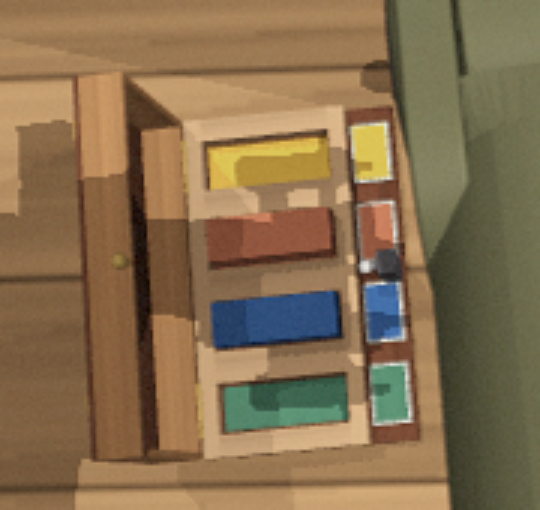

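Both stones are seated with tops at z = 0.034, red at (270,237) and blue at (275,320) in the crop. The lid stands almost vertical, with its outer edge at about x_case = 0.10. Next I'll go over and behind it with closed fingers.

```bash
python3 -m jog '[[0,1,0.15,-0.3,0],[0,1,0.15,0,0],[0,1,0.15,0,0],[0,1,0.15,0,0],[0,1,0.15,0,0],[0,1,0.15,0,0],[0,1,0.15,0,0],[0,1,0.15,0,0],[0,1,0.15,0,0],[0,1,0.15,0,0],[0,1,0,0,0],[0,1,0,0,0]]'
python3 -m jog '[[0,1,0,0,0],[0,1,0,0,0],[0,1,0,0,0],[0,1,0,0,0],[0,0.9,0,0,0],[0,0,0,0,0],[0,0,0,0,0],[0,0,0,0,0],[0,0,0,0,0]]'
python3 - <<'E'
from h import *
go((.5551,.3098,.137),94.2)
v=V('wrist'); cv2.imwrite('pics/w5.png',v.img[:,:,::-1])
E
```

```text
time_s: 25.45
tool_pos: [0.5607, 0.2169, 0.193]
tool_rot: [180.0, -0.1, 94.3]
force: [0.3, 0.2, -0.9]
grip_width: 0.0006
grasp_force: 0.0
time_s: 26.2
tool_pos: [0.5548, 0.3107, 0.1926]
tool_rot: [180.0, 0.0, 94.1]
force: [0.1, 0.5, -0.1]
grip_width: 0.0009
grasp_force: 0.0
now [0.5548 0.3107 0.1926] yaw 94.11 shift [-0.04  0.01  2.78] turn -0.002
```

View pics/w5.png

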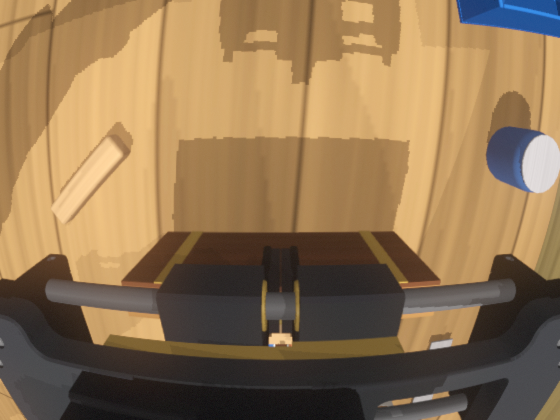

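The fingers (280,265) are behind the lid's outer face (rows 232 to 285), clear of its edge, and no bystander is near. I'll lower them and push in an arc.

```bash
python3 -m jog '[[0,0,0,1,0],[0,0,0,1,0],[0,0,0,0.7,0],[0,-0.4,0,0,0],[0,-0.4,0,0,0],[0,-0.4,0,0,0],[0,-0.4,0,-0.15,0],[0,0,0,0,0]]'
python3 -m jog '[[0,-0.5,0,-0.1,0],[0,-0.5,0,-0.1,0],[0,-0.45,0,-0.05,0],[0,-0.48,0,0,0],[0,-0.48,0,0.04,0],[0,-0.48,0,0.08,0],[0,0,0,0,0]]'
python3 -c "
from h import *
go((.565,.1752,.06))
a=np.radians(94.2);X=np.array([np.cos(a),np.sin(a)]);print((env.get_obs()['tool_pos'][:2]-[.565,.1752])@X)"
```

```text
time_s: 26.92
tool_pos: [0.5582, 0.2776, 0.1431]
tool_rot: [179.9, 0.0, 94.0]
force: [-0.2, -0.4, -0.1]
grip_width: 0.0001
grasp_force: 0.0
time_s: 27.5
tool_pos: [0.5618, 0.218, 0.1435]
tool_rot: [-180.0, 0.2, 93.9]
force: [-0.0, -0.2, 0.8]
grip_width: 0.0005
grasp_force: 0.2
now [0.5618 0.218  0.1435] yaw 93.95 shift [-2.14  0.02  4.18] turn None
0.04297058264824356
```

```bash
python3 -m jog '[[0,-0.45,0,0.12,0],[0,-0.45,0,0.16,0],[0,-0.42,0,0.2,0],[0,-0.4,0,0.25,0],[0,-0.4,0,0.28,0],[0,-0.38,0,0.3,0],[0,0,0,0,0],[0,0,0,0,0]]'
python3 -c "
from h import *
a=np.radians(94.2);X=np.array([np.cos(a),np.sin(a)]);print((env.get_obs()['tool_pos'][:2]-[.565,.1752])@X)
t=V('scene');cv2.imwrite('pics/s2.png',t.img[:,:,::-1])"
```

```text
time_s: 28.17
tool_pos: [0.5638, 0.171, 0.1167]
tool_rot: [-179.8, 0.0, 94.1]
force: [-0.0, 0.7, -0.3]
grip_width: 0.0004
grasp_force: 0.0
-0.004055000537191044
```

View pics/s2.png

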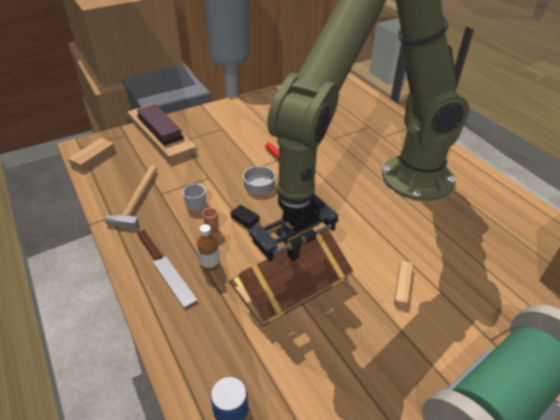

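The lid is half closed (about 30°), with the fingers on its outer face at (297,250). I'll continue down to the catch.

```bash
python3 -m jog '[[0,-0.35,0,0.35,0],[0,-0.32,0,0.37,0],[0,-0.27,0,0.38,0],[0,-0.2,0,0.38,0],[0,-0.15,0,0.3,0],[0,-0.1,0,0.2,0],[0,0,0,0,0],[0,0,0,0,0]]'
python3 -c "
from h import *
a=np.radians(94.2);X=np.array([np.cos(a),np.sin(a)]);print((env.get_obs()['tool_pos'][:2]-[.565,.1752])@X)"
```

```text
time_s: 28.88
tool_pos: [0.5664, 0.1443, 0.078]
tool_rot: [-180.0, 0.0, 94.2]
force: [0.2, 0.3, 0.5]
grip_width: 0.0002
grasp_force: 0.0
-0.03096721646686115
```

```bash
python3 -m jog '[[0,-0.15,0,0.1,0],[0,0,0,0.05,0],[0,0,0,0.05,0],[0,0,0,0,0]]'; python3 -m jog '[[0,0,0,0.06,0],[0,0,0,0.06,0],[0,0,0,0,0],[0,0,0,0,0]]';  python3 -m jog '[[0,0,0,0.06,0],[0,0,0,0.06,0],[0,0,0,0,0],[0,0,0,0,0]]'
```

```text
time_s: 29.22
tool_pos: [0.567, 0.1417, 0.0755]
tool_rot: [180.0, 0.0, 94.2]
force: [-2.0, -0.6, 5.7]
grip_width: -0.0001
grasp_force: 2.6
time_s: 29.55
tool_pos: [0.5672, 0.141, 0.0723]
tool_rot: [180.0, 0.1, 94.2]
force: [-0.1, -0.5, 1.2]
grip_width: 0.0007
grasp_force: 0.6
time_s: 29.88
tool_pos: [0.5672, 0.1411, 0.0695]
tool_rot: [180.0, 0.0, 94.1]
force: [0.6, -2.3, 2.4]
grip_width: 0.0003
grasp_force: 1.1
```

```bash
python3 -m jog '[[0,0,0,0.06,0],[0,0,0,0,0],[0,0,0,0,0]]'; python3 -m jog '[[0,0,0,0.06,0],[0,0,0,0,0],[0,0,0,0,0]]'
```

```text
time_s: 30.13
tool_pos: [0.5672, 0.1412, 0.0694]
tool_rot: [180.0, 0.1, 94.2]
force: [-1.3, -3.5, 9.4]
grip_width: 0.0004
grasp_force: 4.7
time_s: 30.38
tool_pos: [0.5673, 0.1412, 0.0693]
tool_rot: [180.0, 0.1, 94.1]
force: [-4.8, -3.6, 15.9]
grip_width: 0.0007
grasp_force: 8.2
```

The press reached 16 N with the fingertips at z = 0.052, so the lid looks shut. I'll lift, verify it, and measure the cups again.

```bash
python3 -m jog '[[0,0,0,-0.5,0],[0,0,0,-1,0],[0,0,0,-1,0],[0,0,0,-1,0],[0.9,0,0,-1,0],[0.9,-1,0,-1,0],[0.9,-1,0.2,0,0],[0.9,-1,0.2,0,0],[0.9,-1,0.2,0,0],[0.9,-1,0.2,0,0],[0.9,-1,0.2,0,0],[0.9,-1,0.2,0,0]]'
python3 -m jog '[[0.9,-1,0.2,0,0],[0.9,-1,0.2,0,0],[0.9,-1,0.2,0,0],[0.9,-1,0.2,0,0],[0.9,-1,0,0,0],[0.9,0,0,0,0],[0.9,0,0,0,0],[0.9,0,0,0,0]]'
python3 - <<'E'
from h import *
o=env.get_obs();print(o['tool_pos'],o['tool_rot'])
v=V('top'); P=v.cloud(); cv2.imwrite('pics/t4.png',v.img[:,:,::-1])
a=np.radians(94.2);X=np.array([np.cos(a),np.sin(a)]); Y=np.array([-X[1],X[0]])
p=P.reshape(-1,3); q=p[:,:2]-[.565,.1752]; x=q@X;y=q@Y
m=(abs(y)<.11)&(abs(x)<.05)&(p[:,2]>.03)&(p[:,2]<.12); print('lid plane z=ax+b',np.polyfit(x[m],p[m,2],1),m.sum())
for n,b,z in (('large',(350,210,412,272),.036),('medium',(365,125,405,165),.05),('small',(312,130,342,160),.064)):
    Q=P[b[1]:b[3],b[0]:b[2]].reshape(-1,3); q=Q[abs(Q[:,2]-z)<.005]
    if len(q): print(n,cv2.minEnclosingCircle(np.float32(q[:,:2]*1000)))
E
```

```text
time_s: 31.38
tool_pos: [0.601, 0.0034, 0.1768]
tool_rot: [-180.0, -0.1, 94.2]
force: [-0.9, -0.6, 0.2]
grip_width: 0.0459
grasp_force: 0.0
time_s: 32.05
tool_pos: [0.624, -0.0933, 0.1768]
tool_rot: [-180.0, -0.1, 94.2]
force: [-0.6, 0.7, -0.9]
grip_width: 0.078
grasp_force: 0.0
[ 0.62403466 -0.0933341   0.17683857] [-1.79984350e+02 -9.97638127e-02  9.42286400e+01]
lid plane z=ax+b [0.00201768 0.05230362] 4855
```

View pics/t4.png

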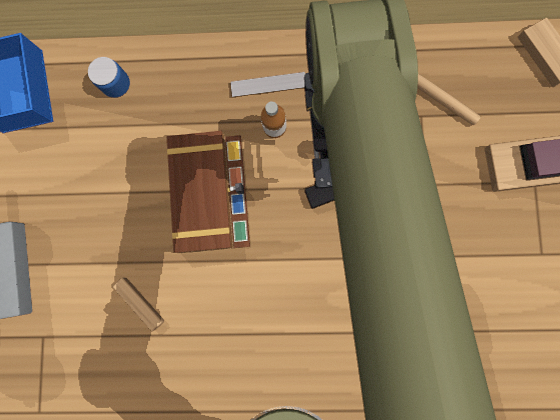

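The lid is flat (slope 0.002, z = 0.0523), so it is shut. The arm hides the cups, so I'll back off to view them with the wrist camera.

```bash
python3 -m jog '[[1,-1,0.06,0,0],[1,-1,0.06,0,0],[1,-1,0.06,0,0],[1,-1,0.06,0,0],[1,-1,0.06,0,0],[1,-1,0.06,0,0],[1,-1,0.06,0,0],[1,-1,0.06,0,0],[1,-1,0.06,0,0],[1,-1,0.06,0,0],[1,-1,0,0,0],[1,0,0,0,0]]'
python3 -m jog '[[1,0,0,0,0],[1,0,0,0,0],[1,0,0,0,0]]'
python3 - <<'E'
from h import *
o=env.get_obs();print(o['tool_pos'],o['tool_rot'])
v=V('wrist'); cv2.imwrite('pics/w6.png',v.img[:,:,::-1]); P=v.cloud()
for n,c,r,z in (('large',(.4495,-.2095),.08,.036),('medium',(.653,-.2215),.06,.05),('small',(.6556,-.0995),.05,.064)):
    Q=P.reshape(-1,3); q=Q[(abs(Q[:,2]-z)<.004)&(np.linalg.norm(Q[:,:2]-c,axis=1)<r)]
    if len(q)>3: print(n,len(q),cv2.minEnclosingCircle(np.float32(q[:,:2]*1000)))
E
```

```text
time_s: 33.1
tool_pos: [0.6516, -0.3178, 0.1766]
tool_rot: [-180.0, 0.1, 93.9]
force: [-1.1, -1.5, -0.3]
grip_width: 0.0869
grasp_force: 0.0
time_s: 33.35
tool_pos: [0.6528, -0.3108, 0.1774]
tool_rot: [180.0, -0.1, 94.3]
force: [-0.1, 0.2, 0.2]
grip_width: 0.0872
grasp_force: 0.0
[ 0.65281737 -0.31075656  0.17740815] [ 1.79970976e+02 -6.93880156e-02  9.43432254e+01]
large 1228 ((450.81640625, -210.20797729492188), 50.4604606628418)
medium 956 ((654.1769409179688, -222.42698669433594), 33.104225158691406)
```

View pics/w6.png

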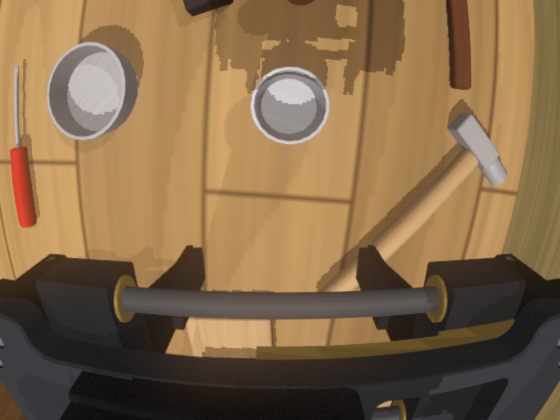

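The medium cup is at (290,105), alone, and the large cup is at (92,92). I'll go to the medium cup.

```bash
python3 -m jog '[[1,1,0.1,0,0],[1,1,0.1,0,0],[1,1,0.1,0,0],[1,1,0.1,0,0],[1,0.4,0,0,0],[1,0,0,0,0],[1,0,0,1,0],[1,0,0,1,0],[1,0,0,1,0],[1,0,0,0.5,0],[1,0,0,0,0],[1,0,0,0,0]]'
python3 -c "
from h import *
go((.6542,-.2224,.051))"
```

```text
time_s: 34.4
tool_pos: [0.6535, -0.2262, 0.107]
tool_rot: [-180.0, 0.0, 94.1]
force: [0.5, -0.3, 0.7]
grip_width: 0.0868
grasp_force: 0.0
now [ 0.6535 -0.2262  0.107 ] yaw 94.11 shift [0.18 0.05 2.8 ] turn None
```

```bash
python3 -m jog '[[1,0.18,0.05,0.8,0],[1,0,0,0.8,0],[1,0,0,0.8,0],[1,0,0,0.4,0],[1,0,0,0,0],[1,0,0,0,0],[1,0,0,0,0]]'
python3 -m jog '[[0,0,0,0,0],[0,0,0,0,0],[0,0,0,0,0],[0,0,0,0,0],[0,0,0,0,0],[0,0,0,0,0],[0,0,0,0,0]]' 12
```

```text
time_s: 34.98
tool_pos: [0.6556, -0.2219, 0.0529]
tool_rot: [179.9, 0.1, 94.1]
force: [-0.0, 0.4, 0.4]
grip_width: 0.0869
grasp_force: 0.0
time_s: 35.57
tool_pos: [0.6545, -0.2217, 0.0515]
tool_rot: [180.0, 0.0, 94.2]
force: [-0.4, 0.6, 2.3]
grip_width: 0.0638
grasp_force: 12.0
```

```bash
python3 -m jog '[[0,0,0,-0.5,0],[0,0,0,-1,0],[0,0,0,-1,0],[0,0,0,-1,0],[0,0.2,-0.6,0,0],[0,0.2,-0.8,0,0],[0,0.2,-0.9,0,0],[0,0.2,-0.9,0,0],[0,0.2,-0.9,0,0],[0,0.2,-0.9,0,0],[0,0.1,-0.9,0,0],[0,0,-0.9,0,0]]'
python3 -m jog '[[0,0,-0.9,0,0],[0,0,-0.9,0,0],[0,0,-0.8,0,0],[0,0,-0.6,0,0],[0,0,0,0,0],[0,0,0,0,0],[0,0,0,0,0],[0,0,0,0,0]]'
python3 - <<'E'
from h import *
go((.4508,-.2102,.057)); print(env.get_obs()['grasp_force'])
E
```

```text
time_s: 36.57
tool_pos: [0.5161, -0.2046, 0.1215]
tool_rot: [180.0, -0.0, 94.2]
force: [-0.5, 0.1, -0.9]
grip_width: 0.0637
grasp_force: 12.0
time_s: 37.23
tool_pos: [0.4542, -0.2098, 0.1215]
tool_rot: [179.9, -0.0, 94.2]
force: [0.5, 0.6, -0.6]
grip_width: 0.064
grasp_force: 12.0
now [ 0.4542 -0.2098  0.1215] yaw 94.21 shift [-0.01 -0.17  3.22] turn None
11.981151631298417
```

```bash
python3 -m jog '[[0,0,-0.17,0.8,0],[0,0,0,0.8,0],[0,0,0,0.8,0],[0,0,0,0.5,0],[0,0,0,0.25,0],[0,0,0,0,0],[0,0,0,0,0],[0,0,0,0,0]]'
```

```text
time_s: 37.9
tool_pos: [0.4505, -0.2106, 0.0589]
tool_rot: [179.9, 0.0, 94.2]
force: [0.2, 0.2, -1.2]
grip_width: 0.0636
grasp_force: 12.0
```

```bash
python3 -m jog '[[0,0,0,0.1,0],[0,0,0,0,0],[0,0,0,0,0],[1,0,0,0,0],[1,0,0,0,0],[1,0,0,0,0],[1,0,0,0,0],[1,0,0,0,0],[1,0,0,-0.5,0],[1,0,0,-1,0],[1,0,0,-1,0],[1,0,0,-1,0]]'
python3 -m jog '[[1,0,0,-1,0],[1,0,0.5,-1,0],[1,0.02,1,-0.6,0],[1,0.02,1,0,0],[1,0.02,1,0,0],[1,0.02,1,0,0],[1,0.02,1,0,0],[1,0.02,1,0,0],[1,0.02,1,0,0],[1,0.02,1,0,0],[1,0.02,1,0,0],[1,0.02,1,0,0]]'
python3 -m jog '[[1,0,0.6,0,0],[1,0,0,0,0],[1,0,0,0,0],[1,0,0,0,0],[1,0,0,0,0]]'
python3 - <<'E'
from h import *
o=env.get_obs();print(o['tool_pos'],o['tool_rot'])
v=V('wrist'); cv2.imwrite('pics/w7.png',v.img[:,:,::-1]); P=v.cloud()
for n,c,r,z in (('large',(.4495,-.2095),.08,.036),('medium',(.451,-.21),.06,.055),('small',(.6556,-.0995),.06,.064)):
    Q=P.reshape(-1,3); q=Q[(abs(Q[:,2]-z)<.004)&(np.linalg.norm(Q[:,:2]-c,axis=1)<r)]
    if len(q)>3: print(n,len(q),cv2.minEnclosingCircle(np.float32(q[:,:2]*1000)))
E
```

```text
time_s: 38.9
tool_pos: [0.4497, -0.2102, 0.1276]
tool_rot: [180.0, -0.0, 94.2]
force: [0.4, 0.8, 0.1]
grip_width: 0.0868
grasp_force: 0.0
time_s: 39.9
tool_pos: [0.6598, -0.1912, 0.1788]
tool_rot: [180.0, 0.0, 94.1]
force: [0.0, -0.1, 0.0]
grip_width: 0.087
grasp_force: 0.0
time_s: 40.32
tool_pos: [0.67, -0.1909, 0.1785]
tool_rot: [-180.0, 0.0, 94.1]
force: [0.5, 0.8, 0.3]
grip_width: 0.0874
grasp_force: 0.0
[ 0.67002609 -0.19086833  0.17850845] [-1.79972367e+02  4.08345819e-02  9.41231398e+01]
large 1289 ((450.6742248535156, -209.34890747070312), 50.39098358154297)
medium 631 ((449.361328125, -210.1570587158203), 34.41104507446289)
small 633 ((656.3563842773438, -100.38763427734375), 21.005931854248047)
```

View pics/w7.png

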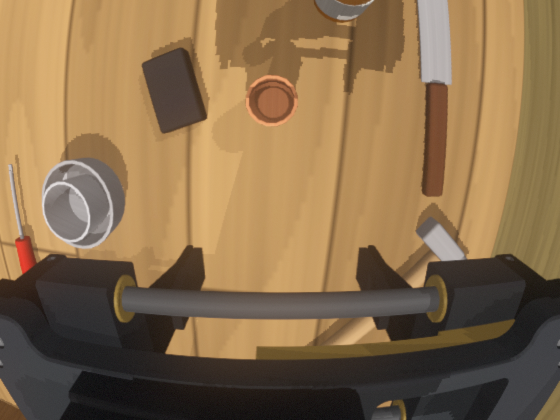

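The medium cup is nested in the large one at (80,205), and the small cup is at (271,101). I'll go to the small cup.

```bash
python3 -m jog '[[0.8,1,-0.1,0,0],[0.8,1,-0.1,0,0],[0.8,1,-0.1,0,0],[0.8,1,-0.05,0,0],[0.8,0.5,0,0,0],[0.8,0,0,0,0],[0.8,0,0,1,0],[0.8,0,0,1,0],[0.8,0,0,0.4,0],[0.8,0,0,0,0],[0.8,0,0,0,0],[0.8,0,0,0,0]]'
python3 -c "
from h import *
go((.6564,-.1004,.066))"
```

```text
time_s: 41.37
tool_pos: [0.6581, -0.1017, 0.1313]
tool_rot: [179.9, 0.0, 94.1]
force: [0.5, -0.2, -0.2]
grip_width: 0.0695
grasp_force: 0.0
now [ 0.6581 -0.1017  0.1313] yaw 94.12 shift [ 0.07 -0.08  3.27] turn None
```

```bash
python3 -m jog '[[0.8,0.07,-0.08,0.8,0],[0.8,0,0,0.8,0],[0.8,0,0,0.8,0],[0.8,0,0,0.6,0],[0.8,0,0,0.2,0],[0.8,0,0,0,0],[0.8,0,0,0,0],[0.8,0,0,0,0]]'
python3 -m jog '[[0,0,0,0,0],[0,0,0,0,0],[0,0,0,0,0],[0,0,0,0,0],[0,0,0,0,0],[0,0,0,0,0],[0,0,0,0,0],[0,0,0,0,0]]' 12
```

```text
time_s: 42.03
tool_pos: [0.6566, -0.0998, 0.0675]
tool_rot: [179.9, 0.0, 94.2]
force: [0.0, -0.0, 1.2]
grip_width: 0.0698
grasp_force: 0.0
time_s: 42.7
tool_pos: [0.6559, -0.0998, 0.0663]
tool_rot: [180.0, 0.0, 94.2]
force: [0.4, 0.2, -0.1]
grip_width: 0.0413
grasp_force: 12.0
```

```bash
python3 -m jog '[[0,0,0,-0.5,0],[0,0,0,-1,0],[0,0,0,-1,0],[0,0,0,-1,0],[0,0,0,-0.8,0],[0,-0.4,-0.7,0,0],[0,-0.4,-0.9,0,0],[0,-0.4,-0.9,0,0],[0,-0.4,-0.9,0,0],[0,-0.4,-0.9,0,0],[0,-0.4,-0.9,0,0],[0,-0.4,-0.9,0,0]]'
python3 -m jog '[[0,-0.4,-0.9,0,0],[0,-0.4,-0.9,0,0],[0,-0.4,-0.9,0,0],[0,-0.4,-0.9,0,0],[0,-0.3,-0.9,0,0],[0,0,0,0,0],[0,0,0,0,0],[0,0,0,0,0],[0,0,0,0,0],[0,0,0,0,0]]'
python3 -c "
from h import *
go((.4503,-.2102,.0753))"
```

```text
time_s: 43.7
tool_pos: [0.5369, -0.1647, 0.1526]
tool_rot: [-180.0, 0.0, 94.2]
force: [0.3, 0.4, -0.1]
grip_width: 0.0416
grasp_force: 12.0
time_s: 44.53
tool_pos: [0.4518, -0.2081, 0.1523]
tool_rot: [180.0, -0.0, 94.3]
force: [0.7, 0.9, -0.3]
grip_width: 0.0414
grasp_force: 12.0
now [ 0.4518 -0.2081  0.1523] yaw 94.25 shift [-0.1  -0.09  3.85] turn None
```

```bash
python3 -m jog '[[0,-0.1,-0.09,0.8,0],[0,0,0,0.8,0],[0,0,0,0.8,0],[0,0,0,0.6,0],[0,0,0,0.4,0],[0,0,0,0.3,0],[0,0,0,0,0],[0,0,0,0,0],[0,0,0,0,0]]'
```

```text
time_s: 45.28
tool_pos: [0.45, -0.2112, 0.0789]
tool_rot: [179.9, 0.0, 94.2]
force: [-0.1, -0.1, -1.2]
grip_width: 0.0414
grasp_force: 12.0
```

```bash
python3 -m jog '[[0,0,0,0.12,0],[0,0,0,0,0],[0,0,0,0,0],[0.8,0,0,0,0],[0.8,0,0,0,0],[0.8,0,0,0,0],[0.8,0,0,0,0],[0.8,0,0,0,0],[0.8,0,0,-0.5,0],[0.8,0,0,-1,0],[0.8,0,0,-1,0],[0.8,0,0,-1,0]]'
python3 -m jog '[[0.8,0,0,-1,0],[0.8,0,0,-1,0],[0.8,-1,0,-1,0],[0.8,-1,0,0,0],[0.8,-1,0,0,0],[0.8,-1,0,0,0],[0.8,-1,0,0,0],[0.8,-1,0,0,0],[0.8,-1,0,0,0],[0.8,-1,0,0,0],[0.8,0,0,0,0],[0.8,0,0,0,0]]'
python3 - <<'E'
from h import *
o=env.get_obs();print(o['tool_pos'],o['time_s'])
v=V('top'); P=v.cloud(); cv2.imwrite('pics/t5.png',v.img[:,:,::-1])
Q=P.reshape(-1,3)
for n,r,z in (('large',.08,.036),('medium',.06,.055),('small',.05,.073)):
    q=Q[(abs(Q[:,2]-z)<.004)&(np.linalg.norm(Q[:,:2]-[.45,-.21],axis=1)<r)]
    if len(q)>3: print(n,len(q),cv2.minEnclosingCircle(np.float32(q[:,:2]*1000)),q[:,2].mean())
a=np.radians(94.2);X=np.array([np.cos(a),np.sin(a)]); Y=np.array([-X[1],X[0]])
q=Q[:,:2]-[.565,.1752]; x=q@X;y=q@Y
m=(abs(y)<.11)&(abs(x)<.05)&(Q[:,2]>.03)&(Q[:,2]<.12); print('lid',np.polyfit(x[m],Q[m,2],1),m.sum())
E
```

```text
time_s: 46.28
tool_pos: [0.4494, -0.2108, 0.1472]
tool_rot: [180.0, -0.0, 94.2]
force: [0.1, -0.8, 0.5]
grip_width: 0.0697
grasp_force: 0.0
time_s: 47.28
tool_pos: [0.4606, -0.3715, 0.206]
tool_rot: [180.0, -0.0, 94.0]
force: [0.5, 1.0, 0.2]
grip_width: 0.0696
grasp_force: 0.0
[ 0.4606319  -0.37150866  0.20602661] 47.2833
large 351 ((449.2154846191406, -207.7641143798828), 49.846527099609375) 0.03548814216009577
medium 165 ((450.1879577636719, -209.99203491210938), 32.84758377075195) 0.054452299342194026
small 106 ((455.8808288574219, -214.96676635742188), 20.88841438293457) 0.07231449161671914
lid [0.00147449 0.05225873] 4854
```

View pics/t5.png

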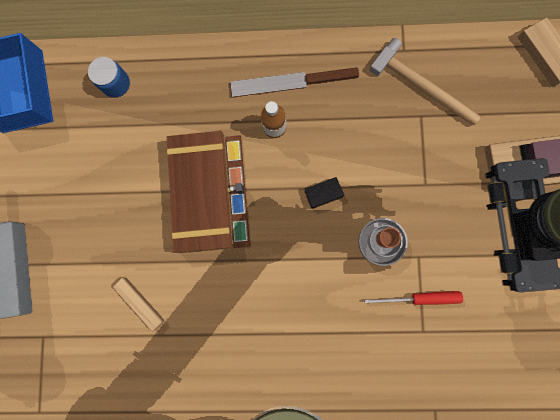

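The nest is at (385,240), the lid is shut, and the bystanders are where they were. The small cup is about 7 mm off-centre, so I'll check its tilt and whether it is at rest.

```bash
python3 - <<'E'
from h import *
for n in ('top','wrist'):
    v=V(n); Q=v.cloud().reshape(-1,3)
    for nm,z,r,c in (('small',.073,.035,(.4559,-.215)),('medium',.055,.05,(.45,-.21))):
        q=Q[(abs(Q[:,2]-z)<.005)&(np.linalg.norm(Q[:,:2]-c,axis=1)<r)]
        A=np.c_[q[:,:2]-q[:,:2].mean(0),np.ones(len(q))]; print(n,nm,len(q),np.linalg.lstsq(A,q[:,2],rcond=None)[0].round(3),cv2.minEnclosingCircle(np.float32(q[:,:2]*1000)))
E
```

```text
top small 110 [0.002 0.013 0.072] ((455.8191223144531, -215.37588500976562), 20.913515090942383)
top medium 183 [0.012 0.009 0.054] ((450.0976867675781, -209.86692810058594), 32.86499786376953)
wrist small 584 [-0.005 -0.015  0.073] ((456.9082336425781, -217.3233642578125), 21.125076293945312)
wrist medium 1002 [ 0.001 -0.012  0.055] ((451.2271423339844, -212.39540100097656), 32.98453903198242)
```

Everything is upright and still, with the small cup about 7.5 mm off-centre against the 15 mm limit. I'll hand the job in.

```bash
python3 -c "
from cell import env
print(env.sign_off())"
```

```text
the job is handed in; nothing more can be done
None
```

The job is handed in, though the judge gave no verdict: the red and blue stones (the only two out) are in their own slots, the lid is shut past its catch, and the three cups are nested upright.

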